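Throw a recessed interlock bolt with the push tool from its dock

TASK

The push tool is stowed handle-first in its white dock so that only the steel blade sticks out: draw it out, lay it on the bench, let go and take it again by the black handle. Then, with the blade, push the stiff orange bolt in the blue interlock block fully home without forcing it, withdraw the tool and lay it flat on the open bench, clear of the block. Set the tool down rather than drop it, and do not disturb the brown vial, the red-capped bottle or the petri dish.

Things in the scene. Friction and masses are not known exactly. Their poses are not given: they have to be found in the camera images.
- push_tool: tool, 180 mm, about 90 g: black flat-sided handle 90 long x 20 wide x 26 high, orange rear band, then a square steel blade 90 x 10 x 10, its axis 18 mm above the handle's underside, so 13-23 mm above the bench when lying. Origin: centre of the handle's underside; x to the blade tip, z up. Starts level on the bench, handle in the dock, 75 to 85 mm of blade outside. Handle does not fit the channel
- tool_tip (a point): centre of the blade's end face, 135 mm along the tool's x and 18 mm above the tool's origin
- tool_grip (a point): point on the blade's axis in the middle of the handle's length, 18 mm above its underside
- dock: white fixed tool dock, 110 mm long, 39 wide (66 over its 5 mm high feet), 36 high, orange stripe on top: a tunnel 27 wide and 30 high without floor, shut at the back. Origin on the bench under the stowed handle's middle; x points out of the mouth, which lies 55 mm along it; the tool must travel 105 mm along x to be out (draw it about 125 mm)
- interlock: fixed blue interlock block on a grey base plate 146 mm long x 84 wide, block 60 wide and 66 high, with a dark keeper behind it. Origin on the bench under the mouth of its channel; x points straight into the channel, z up.
- mouth (a point): centre of the channel's mouth in the block's yellow bezel, 45 mm above the bench. The bezel opening is 22 x 22 mm and 4 mm deep, the channel behind it 18 x 18 mm, roofed with a clear window
- bolt (a joint): travel (m) of the orange bolt, 15 x 15 mm, inside the channel along the block's x: 0 drawn back to 0.045 fully home at a hard stop (starts between 0 and 0.010). The bolt's near face lies 20 mm + travel behind the mouth, 65 mm when home. It is stiff: about 8 N moves it, and it stays where it is left
- vial_brown: loose brown vial with black cap, 34 mm across, 80 high, standing on the left of the interlock block; origin centre of its underside
- bottle_redcap: loose white bottle with red cap, 35 mm across, 74 high, standing on the right of the interlock block; origin centre of its underside
- petri_dish: loose cream petri dish, 90 mm across, 16 high, lying beyond the work on the left; origin centre of its underside
There are look-alikes about, which are no part of the job. Of the things like the dock, leave any that is pink or purple; of the rest the larger one is meant.

How it is judged:
By the outcome, as a careful person would: the job done as asked, in the order asked, and still so for the second after the job is handed in, with the robot touching nothing.
It also fails if it takes over 67 s, if anything falls off the work surface, if the arm or the gripper's body presses on something with over 40 N, if the wrist force passes 120 N, or if a joint passes its speed limit or range.

ROBOT

A 6-joint arm with a two-finger parallel gripper is mounted at the origin on a cart in front of the work surface, level with it; the furniture and walls round the work are solid. World frame = base frame: x ahead of the robot, y to its left, z up, the work surface at z = 0. Lengths are in m, angles in rad, forces in N, time in s.
With the tool pointing down it reaches from about 0.35 to 0.975 m from the base axis. Payload 4.9 kg.
Tool frame: the origin (TCP) lies midway between the tips of the shut fingers; the grasp point (between the pads) lies 19 mm behind it; z points along the fingers, y is the line along which they close (so a half turn about z gives the same grasp; the last joint's range is limited). The gripper opens to 85 mm and grips with 20 to 120 N. Pads are 22 mm wide; open, the fingers measure 114 mm over their backs; the gripper's body (76 mm by 85 mm) begins 54 mm behind the grasp point. The pads swing forward as they close: fully open they stand 13 mm farther back than shut.
Start: joints at [1.213, 0.053, 1.613, -0, 1.476, -0.119], TCP at [0.148, 0.607, 0.231] pointing down, gripper open.
Joint ranges: [-3.01, 3.01], [-1.01, 2.22], [0.06, 2.58], [-1.02, 4.17], [0.09, 2.62], [-3.14, 3.14]. Speed limits (rad/s): [2.57, 2.57, 3.14, 3.14, 3.14, 3.14].

INTERFACE

Orientations are given as a rotation vector (axis times angle).
In Python, from station import ctrl, optics, job gives the robot as it stands.
- The arm moves only by the shell command python3 -m jog 'ROWS' [OPENING] [FORCE]. ROWS is JSON, a list of rows, each a list of 2 entries, a list of its own where there are three numbers: the shift along the tool's x, y, z in m, then the turn, a rotation vector about the tool's x, y, z in rad. A call has 1 to 5 rows; each row is the pose to reach, as a shift and turn from the pose commanded when the call began, along the tool's axes at that moment; what a row does not reach only later rows make up. A row lasts 1/10 s, in which the tool goes at most 50 mm and 8.59 degrees, less where a joint would pass 70% of its speed; a pose out of reach is approached as far as the arm can. A call with a gripper value outside its range is refused whole. OPENING is the opening, from 0 (shut) to 1 (fully open), set as the call begins (- or left out, the last holds). The fingers move at their own pace and stop on an object; FORCE is the grip in N (left out, the last holds). Time passes only in rows, so rows that repeat a pose let the fingers close. It gives the time, the measured TCP pose, the force, the opening and the grip force at its end, in the units of the state.
- ctrl.get_obs(): the state, without advancing time (a new reading comes with each control period).
- optics.get_image(name): name is "scene" or "top" or "wrist"; returns a dict with "image" (480x640x3 uint8, blue, green, red), "fx", "fy", "cx", "cy" (pixels), "rvec" (rotation vector, rad) and "tvec" (3), from world to camera coordinates, as OpenCV has them; the wrist camera has in their place "mount" (4x4, takes a point from camera to tool coordinates, whose origin is the TCP and whose axes are the flange's). Camera axes: x right, y down, z forward; pixel columns grow to the right and rows downward; lengths in m; the calibration is good to about 2 mm. A picture is of the moment at which its call begins: read the wrist's pose just before it. There is no depth.
- job.finish_job(): hands the job in; it is judged then, once.
The state is a dict: "t": time; "q": joint angles; "dq": joint speeds; "effort": joint torques, N m; "tool_pos": TCP position; "tool_rot": TCP orientation; "contact_force": force on the tool from outside, world axes, zero at the start; "wrist_torque": the same for the moment, N m; "opening": finger opening in m; "grip_force": force on a finger pad.
Only numpy, scipy, OpenCV 4.12 (cv2) and the standard library are available. Lean on these libraries where they do the work, as an engineer would, in place of code of your own. Each camera call takes 0.05 s, during which the arm holds its last target. There are 200 camera calls.

## Working session

There is one attempt and no reset: what is moved stays moved. The work goes in short steps, Python scripts to look and compute and a shell command to move; the robot and the scene stay as the last step left them, time stands still between calls to the robot, and variables do not carry over. Pictures are saved under pics/ and viewed, at most 10 in all, crops included, and the job is handed in when it is done.

```bash
ls; mkdir -p pics; python3 - <<'E'
from station import ctrl, optics
import cv2,numpy as np
o=ctrl.get_obs();print({k:np.round(v,3).tolist() for k,v in o.items()})
for n in("scene","top"):
    d=optics.get_image(n);cv2.imwrite(f"pics/{n}0.png",d["image"])
    R=cv2.Rodrigues(np.array(d["rvec"]))[0];print(n,d["fx"],d["fy"],d["cx"],d["cy"],(-R.T@np.array(d["tvec"]).ravel()).round(3),R.round(2).tolist())
E
```

```text
pics
{'t': 0.0, 'q': [1.213, 0.053, 1.614, 0.0, 1.476, -0.119], 'dq': [-0.001, -0.0, -0.0, -0.001, 0.002, 0.0], 'effort': [0.002, -39.369, -37.017, -0.0, 0.007, 0.0], 'tool_pos': [0.148, 0.607, 0.23], 'tool_rot': [-0.374, -3.119, 0.003], 'contact_force': [0.224, -0.468, -0.455], 'wrist_torque': [0.015, 0.008, -0.011], 'grip_force': 0.0, 'opening': 0.085}
scene 530.3592361825788 530.3592361825788 323.34624522477213 236.13715228014107 [-0.004 -0.58   0.871] [[0.73, -0.68, -0.02], [-0.48, -0.49, -0.73], [0.49, 0.54, -0.69]]
top 442.56046000540925 442.56046000540925 321.343916459059 241.16100186884415 [0.432 0.042 1.165] [[-0.01, -1.0, -0.02], [-0.99, 0.02, -0.13], [0.14, 0.02, -0.99]]
```

View pics/scene0.png

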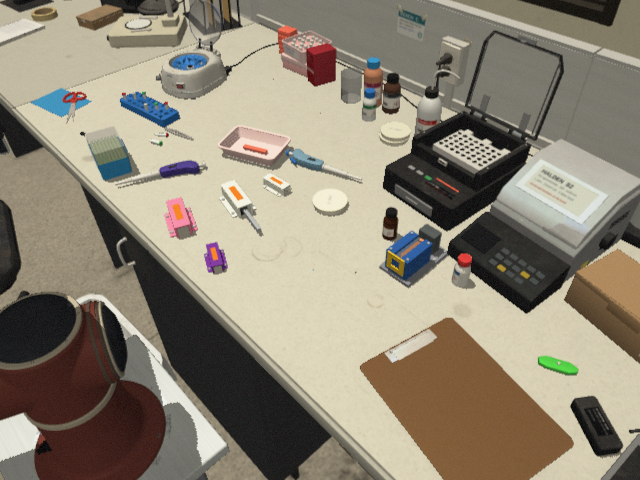

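View pics/top0.png

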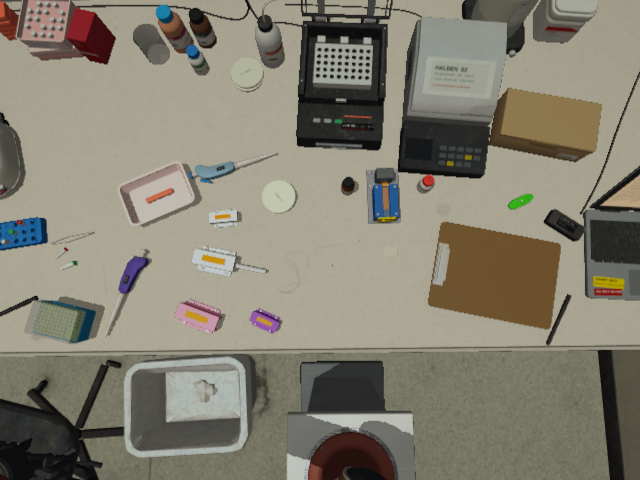

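The dock candidates in the top view are:
- large white dock with the blade out, at (215,262)
- small white dock, at (223,217)
- pink dock, at (200,316)
- purple dock, at (265,320)

I choose the large white one at (215,262), whose blade points right to about (266,271). The interlock is at (385,197) with its yellow mouth facing the robot, near (386,217). The vial is at (348,186), the bottle at (427,184) and the petri dish at (278,196).

```bash
cat > h.py <<'E'
from station import ctrl, optics
import cv2,numpy as np
from scipy.spatial.transform import Rotation as Rn
def cam(n):
    o=ctrl.get_obs(); d=optics.get_image(n)
    if "mount" in d:
        T=np.eye(4);T[:3,:3]=Rn.from_rotvec(o["tool_rot"]).as_matrix();T[:3,3]=o["tool_pos"]
        W=T@np.array(d["mount"]); d["C"]=W[:3,3]; d["Rcw"]=W[:3,:3]
    else:
        R=cv2.Rodrigues(np.array(d["rvec"]))[0]; d["Rcw"]=R.T; d["C"]=-R.T@np.array(d["tvec"]).ravel()
    return d
def save(n,f):
    import pickle
    d=cam(n);cv2.imwrite(f"pics/{f}.png",d["image"]);pickle.dump(d,open(f"pics/{f}.pkl","wb"));return d
def load(f):
    import pickle
    return pickle.load(open(f"pics/{f}.pkl","rb"))
def plane(d,uv,z):
    r=d["Rcw"]@np.array([(uv[0]-d["cx"])/d["fx"],(uv[1]-d["cy"])/d["fy"],1]); return d["C"]+r*(z-d["C"][2])/r[2]
def proj(d,P):
    p=d["Rcw"].T@(np.asarray(P)-d["C"]); return np.array([d["fx"]*p[0]/p[2]+d["cx"],d["fy"]*p[1]/p[2]+d["cy"]])
def totool(P):
    o=ctrl.get_obs();return Rn.from_rotvec(o["tool_rot"]).inv().apply(np.asarray(P)-o["tool_pos"])
def tri(pairs):
    A=0;b=0
    for d,uv in pairs:
        r=d["Rcw"]@np.array([(uv[0]-d["cx"])/d["fx"],(uv[1]-d["cy"])/d["fy"],1]);r/=np.linalg.norm(r);M=np.eye(3)-np.outer(r,r);A=A+M;b=b+M@d["C"]
    return np.linalg.solve(A,b)
E
python3 - <<'E'
from h import *
t=save("top","t1");s=save("scene","s1")
a=cv2.resize(t["image"][235:295,180:280],(800,480),interpolation=2)[:300*2]
b=cv2.resize(t["image"][155:235,330:450],(400,267),interpolation=2)
c=cv2.resize(s["image"][170:240,205:275],(400,300)[:1]+(400,),interpolation=2)
def fit(im,w,h):
    return cv2.resize(im,(w,h),interpolation=2)
im=np.zeros((600,800,3),np.uint8)
im[:300,:400]=fit(t["image"][235:295,195:275],400,300)   # x5
im[:300,400:]=fit(s["image"][175:235,200:280],400,300)
im[300:,:400]=fit(t["image"][160:235-0,340:440],400,300) # x4
im[300:,400:]=fit(s["image"][215:290,375:475],400,300)
cv2.imwrite("pics/c1.png",im)
print(Rn.from_rotvec(ctrl.get_obs()["tool_rot"]).as_matrix().round(3).tolist())
for n,uv,z in [("dock",(215,261),.036),("blade",(266,271),.018),("mouth",(386,217),.06),("vial",(348,186),.07),("bottle",(428,183),.07),("petri",(278,196),.016)]: print(n,plane(t,uv,z).round(3))
w=cam("wrist");print(np.round(w["mount"],3).tolist(),w["fx"])
E
```

```text
[[-0.972, 0.237, -0.0], [0.237, 0.972, -0.001], [0.0, -0.001, -1.0]]
dock [0.539 0.339 0.036]
blade [0.512 0.21  0.018]
mouth [ 0.641 -0.1    0.06 ]
vial [ 0.721 -0.006  0.07 ]
bottle [ 0.725 -0.208  0.07 ]
petri [0.712 0.179 0.016]
[[0.001, -0.958, -0.286, 0.073], [1.0, 0.001, 0.001, -0.0], [-0.001, -0.286, 0.958, -0.143], [0.0, 0.0, 0.0, 1.0]] 356.3752300298117
```

View pics/c1.png

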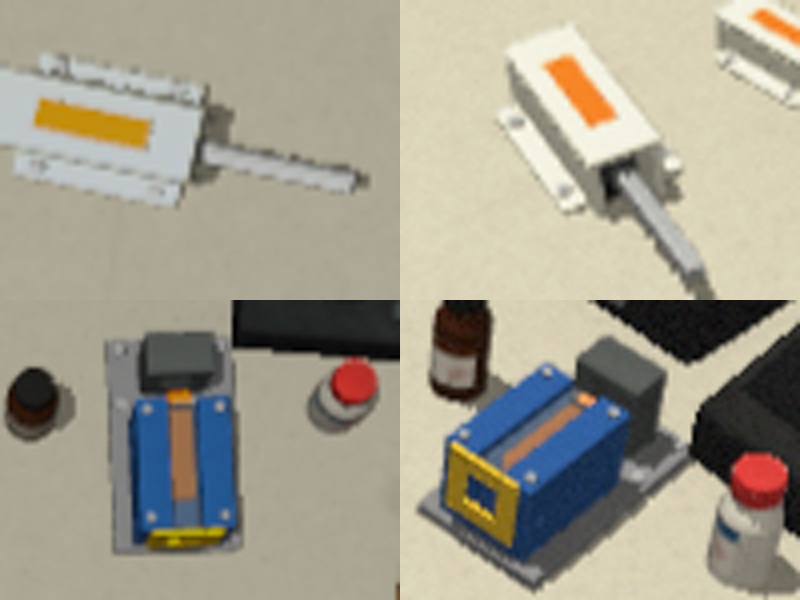

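The crops confirm the choice. The white dock has an orange stripe and a steel blade, with the tip near (265.8,271) in the top view and about (339.8,229) in the scene view (crop pixel (697,270)). The channel mouth is at about crop pixel (480,493) in the scene view. Next I'll compute the poses and the hover shift.

```bash
python3 - <<'E'
from h import *
t=load("t1");s=load("s1")
T=lambda u,v,k,x0,y0:(x0+u/k-.5+.5/k,y0+v/k-.5+.5/k)
tip=tri([(t,T(354,178,5,195,235)),(s,T(693,270,5,120,175))]);print("tip",tip)  # scene crop offset 400px=80
root=plane(t,T(207,153,5,195,235),.023);tp=plane(t,T(354,180,5,195,235),.023);d=tp-root;print(root,tp,np.degrees(np.arctan2(d[1],d[0])))
# dock stripe ends
a=plane(t,T(37,111,5,195,235),.036);b=plane(t,T(150,136,5,195,235),.036);d=b-a;print(a,b,np.degrees(np.arctan2(d[1],d[0])))
# interlock: bezel mouth & axis via window
m=plane(s,T(80,193,4,375,215),.045);print("mouth",m)
a=plane(t,T(188,525-300,4,340,160),.066);b=plane(t,T(181,403-300,4,340,160),.066);d=b-a;print(a,b,np.degrees(np.arctan2(d[1],d[0])))
yaw=np.radians(-9)
print("to hover",totool([tp[0],tp[1]+.04,.17]))
E
```

```text
tip [0.51188526 0.21347189 0.01728928]
[0.52821772 0.28748575 0.023     ] [0.51302756 0.21086174 0.023     ] -101.21308795631442
[0.55018461 0.37301573 0.036     ] [0.53633691 0.31424735 0.036     ] -103.25885498985504
mouth [ 0.63587025 -0.10130205  0.045     ]
[ 0.64320036 -0.10121481  0.066     ] [ 0.72212549 -0.09941992  0.066     ] 1.30277662705996
to hover [-0.43917577 -0.25953249  0.06089543]
```

```bash
J="python3 -m jog"
python3 -m jog '[[[-0.04,-0.025,0],[0,0,0]],[[-0.08,-0.05,0],[0,0,0]],[[-0.12,-0.075,0.01],[0,0,0]],[[-0.16,-0.1,0.02],[0,0,0]],[[-0.2,-0.12,0.03],[0,0,0]]]' 0.5 40
python3 -m jog '[[[-0.04,-0.025,0],[0,0,0]],[[-0.08,-0.05,0.01],[0,0,0]],[[-0.12,-0.075,0.02],[0,0,0]],[[-0.16,-0.1,0.03],[0,0,0]],[[-0.2,-0.12,0.03],[0,0,0]]]'
python3 -m jog '[[[-0.039,-0.02,0],[0,0,0.15]],[[-0.039,-0.02,0],[0,0,0.3]],[[-0.039,-0.02,0],[0,0,0.45]],[[-0.039,-0.02,0],[0,0,0.6]],[[-0.039,-0.02,0],[0,0,0.75]]]'
python3 -m jog '[[[0,0,0],[0,0,0.15]],[[0,0,0],[0,0,0.3]],[[0,0,0],[0,0,0.45]],[[0,0,0],[0,0,0.6]],[[0,0,0],[0,0,0.75]]]'
python3 -m jog '[[[0,0,0],[0,0,0.04]],[[0,0,0],[0,0,0.04]],[[0,0,0],[0,0,0.04]]]'
python3 - <<'E'
from h import *
d=save("wrist","w1");print(ctrl.get_obs()["tool_pos"], totool([.521,.25,.17]))
for P in ([.513,.211,.018],[.528,.287,.018]):print(proj(d,P))
E
```

```text
t: 0.75
tool_pos: [0.3146, 0.4417, 0.2011]
tool_rot: [0.374, 3.119, 0.001]
contact_force: [0.8, -0.7, -0.3]
opening: 0.0426
grip_force: 0.0
t: 1.25
tool_pos: [0.4797, 0.2772, 0.1694]
tool_rot: [-0.375, -3.117, 0.002]
contact_force: [-0.1, 0.4, 0.0]
opening: 0.0427
grip_force: 0.0
t: 1.75
tool_pos: [0.5129, 0.2505, 0.1711]
tool_rot: [-1.5, -2.76, 0.0]
contact_force: [-0.3, 0.1, -0.1]
opening: 0.0427
grip_force: 0.0
t: 2.25
tool_pos: [0.5128, 0.2508, 0.1712]
tool_rot: [-2.406, -2.02, 0.0]
contact_force: [0.0, -0.3, 0.2]
opening: 0.0431
grip_force: 0.0
t: 2.55
tool_pos: [0.5128, 0.2508, 0.1712]
tool_rot: [-2.439, -1.98, 0.0]
contact_force: [-1.0, 0.4, 0.6]
opening: 0.0427
grip_force: 0.0
[0.51280102 0.25078506 0.17124813] [0.00091795 0.00818531 0.00124721]
[326.53168718 265.5573281 ]
[326.17078915 177.19823892]
```

View pics/w1.png

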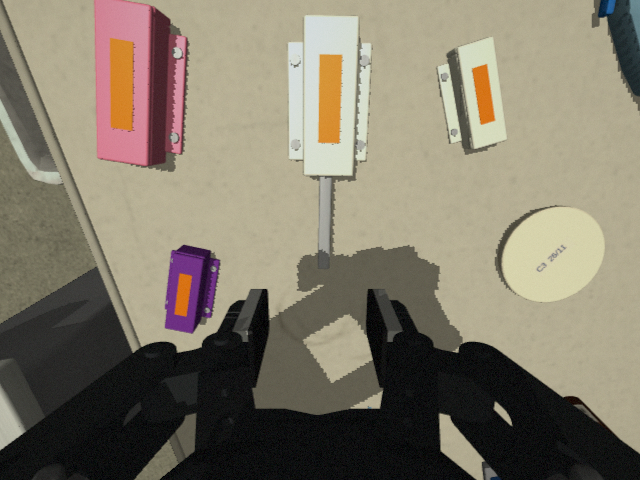

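The wrist view shows the blade running from (326,178) at the dock mouth to (323.5,268) at the tip. It is nearly aligned with the tool and a little right of centre.

```bash
python3 - <<'E'
from h import *
d=load("w1");a=plane(d,(325.7,180),.023);b=plane(d,(323.3,266),.023)
e=(b-a)/np.linalg.norm(b-a);print(a,b,np.degrees(np.arctan2(e[1],e[0])))
s0=plane(d,(330.5,56),.036);s1=plane(d,(329,142),.036);g=s1-s0;print("stripe",s0,s1,np.degrees(np.arctan2(g[1],g[0])))
G=b-e*.038; 
y=Rn.from_rotvec(ctrl.get_obs()["tool_rot"]).as_matrix()
print("grip",G,totool([G[0],G[1],.003]),"blade in tool",y.T@e, "yawy",np.degrees(np.arctan2(y[1,1],y[0,1])), ctrl.get_obs()["q"])
E
```

```text
[0.52717055 0.28545224 0.023     ] [0.51040959 0.21303911 0.023     ] -103.03235021326208
stripe [0.54769487 0.37150437 0.036     ] [0.53522795 0.3143656  0.036     ] -102.30828096103188
grip [0.51897863 0.25006034 0.023     ] [0.00057198 0.00621243 0.16824744] blade in tool [-9.99793424e-01 -2.03249806e-02  6.61166861e-05] yawy -11.867734406171124 [ 3.24496790e-01 -3.11002657e-02  1.79927985e+00 -1.46950749e-06
  1.37353682e+00  5.31628115e-01]
```

```bash
python3 -m jog '[[[0,0.006,0.04],[0,0,0.015]],[[0,0.006,0.08],[0,0,0.015]],[[0,0.006,0.12],[0,0,0.015]],[[0,0.006,0.15],[0,0,0.015]],[[0,0.006,0.168],[0,0,0.015]]]'
python3 -m jog '[[[0,0,0],[0,0,0]],[[0,0,0],[0,0,0]],[[0,0,0],[0,0,0]],[[0,0,0],[0,0,0]],[[0,0,0],[0,0,0]]]' 0 60
```

```text
t: 3.1
tool_pos: [0.5166, 0.2488, -0.0001]
tool_rot: [-2.453, -1.96, 0.007]
contact_force: [0.3, 1.0, -0.2]
opening: 0.0423
grip_force: 0.0
t: 3.6
tool_pos: [0.519, 0.2496, 0.0039]
tool_rot: [2.454, 1.96, 0.001]
contact_force: [0.3, 0.3, -0.8]
opening: 0.0087
grip_force: 58.8
```

```bash
python3 -m jog '[[[-0.01,0,0],[0,0,0]],[[-0.02,0,0],[0,0,0]],[[-0.03,0,0],[0,0,0]],[[-0.045,0,0],[0,0,0]],[[-0.06,0,0],[0,0,0]]]'
python3 -m jog '[[[-0.02,0,0],[0,0,0]],[[-0.035,0,0],[0,0,0]],[[-0.05,0,0],[0,0,0]],[[-0.062,0,0],[0,0,0]],[[-0.068,0,0],[0,0,0]]]'
python3 -m jog '[[[0,0,0],[0,0,0]],[[0,0,0],[0,0,0]]]'
```

```text
t: 4.1
tool_pos: [0.5053, 0.1898, 0.0035]
tool_rot: [2.455, 1.96, 0.001]
contact_force: [-0.1, 0.8, 1.4]
opening: 0.0087
grip_force: 58.9
t: 4.6
tool_pos: [0.4903, 0.1237, 0.0034]
tool_rot: [-2.456, -1.959, -0.001]
contact_force: [0.4, 1.6, 1.9]
opening: 0.0079
grip_force: 59.1
t: 4.8
tool_pos: [0.4905, 0.1242, 0.0035]
tool_rot: [2.454, 1.96, -0.001]
contact_force: [0.6, -2.4, 3.5]
opening: 0.0083
grip_force: 59.3
```

```bash
python3 -m jog '[[[0,0,0],[0,0,0]],[[0,0,0],[0,0,0]],[[0,0,0],[0,0,0]],[[0,0,-0.02],[0,0,0]],[[0,0,-0.04],[0,0,0]]]' 0.5 40
python3 -m jog '[[[0,0,-0.04],[0,0,0]],[[0.02,0,-0.08],[0,0,0]],[[0.02,0,-0.12],[0,0,0]],[[0.02,0,-0.12],[0,0,0]],[[0.02,0,-0.12],[0,0,0]]]'
python3 - <<'E'
from h import *
d=save("wrist","w2");print(ctrl.get_obs()["tool_pos"])
E
```

```text
t: 5.3
tool_pos: [0.4893, 0.1249, 0.0426]
tool_rot: [-2.453, -1.96, 0.004]
contact_force: [0.8, -0.3, 0.3]
opening: 0.0428
grip_force: 0.0
t: 5.8
tool_pos: [0.4955, 0.1446, 0.1644]
tool_rot: [2.453, 1.96, 0.003]
contact_force: [-0.5, -0.3, -0.6]
opening: 0.0429
grip_force: 0.0
[0.49439774 0.14435087 0.16261925]
```

View pics/w2.png

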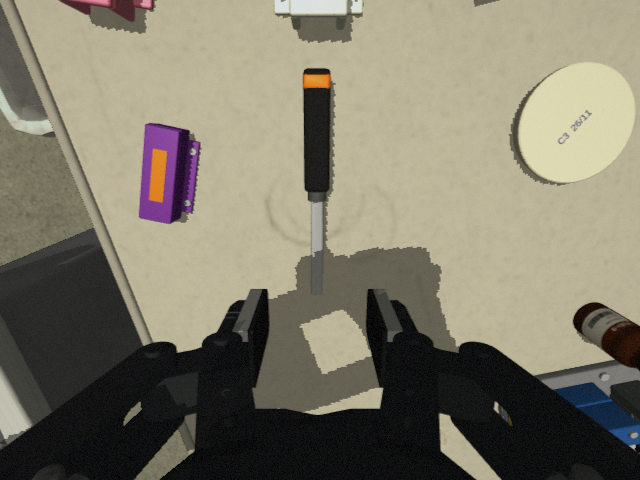

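The tool is fully out of the dock and lying flat. Its handle runs from (317,69) to (317,191) and its tip is at (317,293). The dock mouth is well behind it.

```bash
python3 - <<'E'
from h import *
d=load("w2");r=plane(d,(317.3,69.5),.026);f=plane(d,(317,190),.026);b=plane(d,(317,293),.020);e=b-r;e[2]=0;e/=np.linalg.norm(e)
print(r,f,b,np.degrees(np.arctan2(e[1],e[0])),np.linalg.norm((b-r)[:2]),np.linalg.norm(f-r))
G=b-e*.135;o=ctrl.get_obs();R=Rn.from_rotvec(o["tool_rot"]).as_matrix()
print("grip",G,totool([G[0],G[1],.001]),R.T@e)
E
```

```text
[0.52167433 0.25899117 0.026     ] [0.5023485  0.17422856 0.026     ] [0.48225095 0.08498374 0.02      ] -102.7655098722649 0.17841746085566226 0.08693784367023157
grip [0.51208075 0.21664688 0.02      ] [0.07445997 0.00142517 0.16159785] [-9.99999951e-01 -1.53022684e-04  2.71603874e-04]
```

```bash
python3 -m jog '[[[0.037,0.001,0],[0,0,0]],[[0.0745,0.0015,0.02],[0,0,0]],[[0.0745,0.0015,0.06],[0,0,0]],[[0.0745,0.0015,0.1],[0,0,0]],[[0.0745,0.0015,0.135],[0,0,0]]]'
python3 -m jog '[[[0,0,0.015],[0,0,0]],[[0,0,0.025],[0,0,0]],[[0,0,0.025],[0,0,0]],[[0,0,0.025],[0,0,0]]]'
python3 -m jog '[[[0,0,0],[0,0,0]],[[0,0,0],[0,0,0]],[[0,0,0],[0,0,0]],[[0,0,0],[0,0,0]],[[0,0,0],[0,0,0]]]' 0 100
python3 -m jog '[[[0,0,-0.01],[0,0,0]],[[0,0,-0.025],[0,0,0]],[[0,0,-0.045],[0,0,0]],[[0,0,-0.065],[0,0,0]],[[0,0,-0.085],[0,0,0]]]'
```

```text
t: 6.35
tool_pos: [0.5101, 0.2162, 0.0237]
tool_rot: [-2.452, -1.96, 0.008]
contact_force: [-0.1, 0.5, 0.0]
opening: 0.0426
grip_force: 0.0
t: 6.75
tool_pos: [0.514, 0.2168, 0.0047]
tool_rot: [2.454, 1.96, 0.003]
contact_force: [-0.1, -0.4, 0.2]
opening: 0.0424
grip_force: 0.0
t: 7.25
tool_pos: [0.5146, 0.217, 0.0056]
tool_rot: [2.454, 1.96, 0.006]
contact_force: [-0.5, 0.3, 6.2]
opening: 0.0179
grip_force: 99.1
t: 7.75
tool_pos: [0.5128, 0.2166, 0.0901]
tool_rot: [2.455, 1.96, 0.001]
contact_force: [0.6, -1.1, -1.3]
opening: 0.018
grip_force: 98.2
```

```bash
python3 -m jog '[[[0,0,-0.02],[0,0,-0.12]],[[0,0,-0.03],[0,0,-0.25]],[[0,0,-0.03],[0,0,-0.38]],[[0,0,-0.03],[0,0,-0.51]],[[0,0,-0.03],[0,0,-0.64]]]'
python3 -m jog '[[[0,0,0],[0,0,-0.13]],[[0,0,0],[0,0,-0.26]],[[0,0,0],[0,0,-0.39]],[[0,0,0],[0,0,-0.52]],[[0,0,0],[0,0,-0.65]]]'
python3 -m jog '[[[0,0,0],[0,0,-0.13]],[[0,0,0],[0,0,-0.26]],[[0,0,0],[0,0,-0.39]],[[0,0,0],[0,0,-0.48]],[[0,0,0],[0,0,-0.53]]]'
python3 - <<'E'
from h import *
o=ctrl.get_obs();R=Rn.from_rotvec(o["tool_rot"]).as_matrix();print(R.round(3).tolist(),o["q"].round(2),totool([.43,-.1,.12]))
E
```

```text
t: 8.25
tool_pos: [0.5129, 0.2166, 0.1196]
tool_rot: [1.706, 2.637, 0.001]
contact_force: [-0.3, -0.4, -1.5]
opening: 0.0179
grip_force: 98.1
t: 8.75
tool_pos: [0.5127, 0.2165, 0.1194]
tool_rot: [0.775, 3.044, 0.001]
contact_force: [0.2, -0.2, -1.0]
opening: 0.018
grip_force: 98.1
t: 9.25
tool_pos: [0.5128, 0.2166, 0.1194]
tool_rot: [-0.046, 3.141, 0.0]
contact_force: [0.1, 0.3, -0.4]
opening: 0.0177
grip_force: 98.1
[[-1.0, -0.029, 0.001], [-0.029, 1.0, 0.0], [-0.001, 0.0, -1.0]] [ 0.27 -0.01  1.87 -0.    1.28 -1.33] [ 0.09191072 -0.31401708 -0.00072694]
```

```bash
python3 -m jog '[[[0.01,-0.03,0],[0,0,0]],[[0.025,-0.07,0],[0,0,0]],[[0.04,-0.115,0],[0,0,0]],[[0.052,-0.16,0],[0,0,0]],[[0.065,-0.2,0],[0,0,0]]]'
python3 -m jog '[[[0.01,-0.045,0],[0,0,0]],[[0.02,-0.08,0],[0,0,0]],[[0.027,-0.105,0],[0,0,0]],[[0.027,-0.114,0],[0,0,0]],[[0.027,-0.114,0],[0,0,0]]]'
python3 - <<'E'
from h import *
print(ctrl.get_obs()["tool_pos"])
w=save("wrist","w3");t=save("top","t3");s=save("scene","s3")
im=np.zeros((600,800,3),np.uint8)
f=lambda i,w,h:cv2.resize(i,(w,h),interpolation=2)
m=proj(w,[.64,-.1,.045]);print("mouth px",m)
im[:300,:400]=f(w["image"][0:240,160:480],400,300)
im[300:,:400]=f(t["image"][165:285,310:470],400,300)
im[:300,400:]=f(s["image"][200:350,250:450],400,300)
im[300:,400:]=f(s["image"][225:285,375:455],400,300)
cv2.imwrite("pics/c3.png",im)
E
```

```text
t: 9.75
tool_pos: [0.4524, 0.0133, 0.1194]
tool_rot: [-0.042, 3.14, -0.001]
contact_force: [1.2, -0.9, -1.5]
opening: 0.0182
grip_force: 98.2
t: 10.25
tool_pos: [0.4293, -0.1005, 0.1191]
tool_rot: [-0.038, 3.14, -0.0]
contact_force: [-0.1, 0.3, -0.8]
opening: 0.0181
grip_force: 98.2
[ 0.42925676 -0.10053662  0.11913999]
mouth px [311.56172295 498.5942116 ]
```

View pics/c3.png

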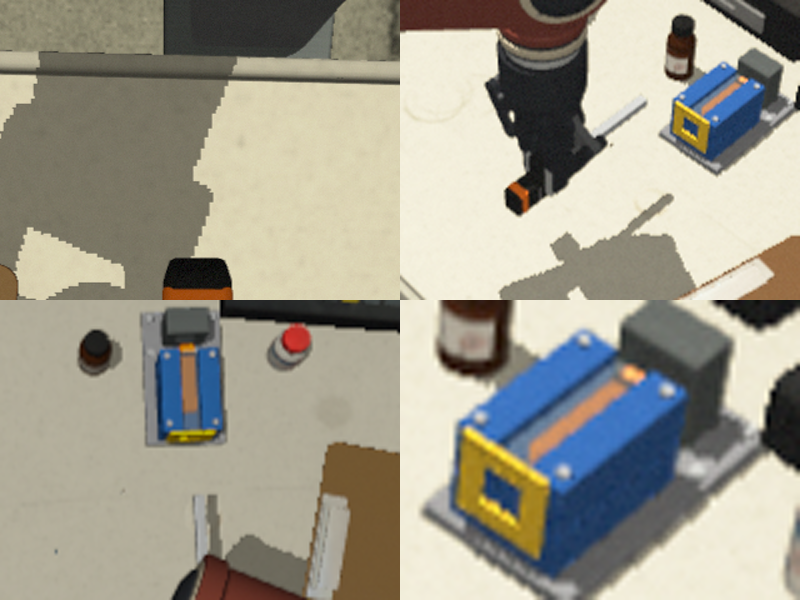

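The wrist view faces backward, so it can't see the mouth. In the scene crop the bezel opening's centre is at (501,492), and the blade is held level. I'll go down to mouth height with a 50 mm standoff, then compare tip and mouth in the fixed cameras.

```bash
python3 -m jog '[[[-0.01,0,0.02],[0,0,0]],[[-0.02,0,0.04],[0,0,0]],[[-0.025,0,0.06],[0,0,0]],[[-0.025,0,0.075],[0,0,0]],[[-0.025,0,0.086],[0,0,0]]]'
python3 -m jog '[[[0,0,0],[0,0,0]],[[0,0,0],[0,0,0]],[[0,0,0],[0,0,0]]]'
python3 - <<'E'
from h import *
o=ctrl.get_obs();R=Rn.from_rotvec(o["tool_rot"]).as_matrix();print(o["tool_pos"],R[:,0])
t=save("top","t4");s=save("scene","s4")
f=lambda i,w,h:cv2.resize(i,(w,h),interpolation=2)
im=np.zeros((600,800,3),np.uint8)
im[:,:400]=f(t["image"][165:255,355:415],400,600)   # 6.667
im[:,400:]=f(s["image"][220:340,345:425],400,600) # x5
cv2.imwrite("pics/c4.png",im)
tip=o["tool_pos"]-R[:,0]*.135+[0,0,.0124];print("tip",tip,proj(t,tip),proj(s,tip))
for a in ((113,550),(107,342),(241,545),(232,345)):
    print(plane(load("t1"),(340+a[0]/4-.375,160+(a[1]-300)/4-.375),.005))
E
```

```text
t: 10.9
tool_pos: [0.4537, -0.0976, 0.031]
tool_rot: [0.045, -3.139, -0.001]
contact_force: [0.2, -0.4, -1.0]
opening: 0.0182
grip_force: 98.2
t: 11.2
tool_pos: [0.4549, -0.0992, 0.0334]
tool_rot: [-0.042, 3.139, -0.001]
contact_force: [0.5, 0.6, -1.2]
opening: 0.0179
grip_force: 98.2
[ 0.45488037 -0.09919838  0.03339296] [-0.9996444  -0.02660366 -0.0018238 ]
tip [ 0.58983237 -0.09560689  0.04603918] [384.14719099 238.00908879] [378.12064278 272.12209866]
[ 0.63894647 -0.05896909  0.005     ]
[ 0.78145397 -0.05889026  0.005     ]
[ 0.64082132 -0.14375288  0.005     ]
[ 0.77766633 -0.14284219  0.005     ]
```

View pics/c4.png

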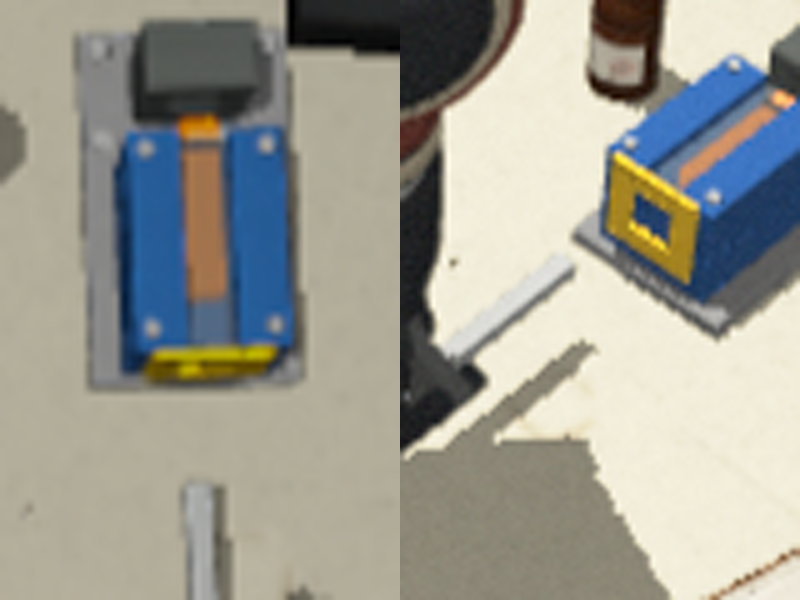

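The blade is level with its tip about 48 mm short of the mouth. In the top crop the tip is at (200,484), the bolt's near end is at (206,300) and the bezel spans (148..278, 348). In the scene crop the tip is at (565,264) and the opening's centre is at (652,222). I'll compute the offsets from these.

```bash
python3 - <<'E'
from h import *
t=load("t4");s=load("s4")
T=lambda u,v:(355+u/6.6667-.5+.075,165+v/6.6667-.5+.075)
S=lambda u,v:(345+(u-400)/5-.4,220+v/5-.4)
p=lambda n,q:print(n,q.round(4))
p("tip top",plane(t,T(200.5,484),.051)); p("blade near",plane(t,T(202,590),.051))
for v,l,r in((298,187,226),(150,183,221)): p("bolt",plane(t,T((l+r)/2,v),.0525))
for l,r in (((90,388),(300,381)),): p("plate front",(plane(t,T(*l),.004)+plane(t,T(*r),.004))/2)
p("plate l rear",plane(t,T(77,35),.004));p("plate l front",plane(t,T(90,388),.004))
p("screwL f",plane(t,T(152,328),.066));p("screwL r",plane(t,T(146,148),.066));p("screwR f",plane(t,T(275,324),.066));p("screwR r",plane(t,T(266,144),.066))
p("bezel mid",plane(t,T(213,348),.066))
p("mouth S",plane(s,S(652,222),.045)); p("tip S",plane(s,S(565,264),.0455))
# bezel orange mask centroid in scene
h=cv2.cvtColor(s["image"],cv2.COLOR_BGR2HSV);m=cv2.inRange(h,(22,120,90),(34,255,255));m[:, :375]=0;m[300:]=0;m[:,425:]=0;m[:240]=0
ys,xs=np.nonzero(m);hull=cv2.convexHull(np.c_[xs,ys].astype(np.int32));M=cv2.moments(hull);c=(M["m10"]/M["m00"],M["m01"]/M["m00"]);print(c,len(xs));p("bezel centre S",plane(s,c,.045))
print(ctrl.get_obs()["tool_pos"])
E
```

```text
tip top [ 0.5912 -0.0963  0.051 ]
blade near [ 0.5507 -0.0956  0.051 ]
bolt [ 0.663  -0.1008  0.0525]
bolt [ 0.7212 -0.101   0.0525]
plate front [ 0.638  -0.1013  0.004 ]
plate l rear [ 0.7826 -0.0583  0.004 ]
plate l front [ 0.6374 -0.0595  0.004 ]
screwL f [ 0.649  -0.0781  0.066 ]
screwL r [ 0.7189 -0.078   0.066 ]
screwR f [ 0.6497 -0.1246  0.066 ]
screwR r [ 0.7196 -0.1237  0.066 ]
bezel mid [ 0.6409 -0.1009  0.066 ]
mouth S [ 0.6339 -0.1041  0.045 ]
tip S [ 0.5888 -0.0951  0.0455]
(394.9932844932845, 262.9945054945055) 233
bezel centre S [ 0.6362 -0.1021  0.045 ]
[ 0.45483002 -0.09935901  0.03339243]
```

```bash
python3 -m jog '[[[0,-0.003,0.0007],[0,0,0.021]],[[0,-0.003,0.0007],[0,0,0.021]],[[0,-0.003,0.0007],[0,0,0.021]]]'
python3 -m jog '[[[-0.012,0,0],[0,0,0]],[[-0.024,0,0],[0,0,0]],[[-0.036,0,0],[0,0,0]],[[-0.048,0,0],[0,0,0]],[[-0.06,0,0],[0,0,0]]]'
python3 -m jog '[[[0,0,0],[0,0,0]]]'
python3 - <<'E'
from h import *
o=ctrl.get_obs();R=Rn.from_rotvec(o["tool_rot"]).as_matrix();print(o["tool_pos"],R[:,0],o["contact_force"])
t=save("top","t5");s=save("scene","s5")
f=lambda i,w,h:cv2.resize(i,(w,h),interpolation=2)
im=np.zeros((600,800,3),np.uint8)
im[:,:400]=f(t["image"][165:255,355:415],400,600)
im[:,400:]=f(s["image"][220:340,345:425],400,600)
cv2.imwrite("pics/c5.png",im)
E
```

```text
t: 11.6
tool_pos: [0.4542, -0.1023, 0.0318]
tool_rot: [-0.007, 3.141, -0.0]
contact_force: [-0.6, -0.4, -1.1]
opening: 0.0179
grip_force: 98.2
t: 12.1
tool_pos: [0.5154, -0.1017, 0.0315]
tool_rot: [0.009, -3.142, -0.0]
contact_force: [0.2, 0.1, -0.3]
opening: 0.0179
grip_force: 98.2
t: 12.2
tool_pos: [0.516, -0.1019, 0.0319]
tool_rot: [-0.009, 3.141, -0.001]
contact_force: [0.1, -0.1, -1.0]
opening: 0.0178
grip_force: 98.2
[ 0.51601176 -0.10194114  0.03194515] [-0.99998222 -0.00587081 -0.00104107] [ 0.10394164 -0.14745332 -1.04830997]
```

View pics/c5.png

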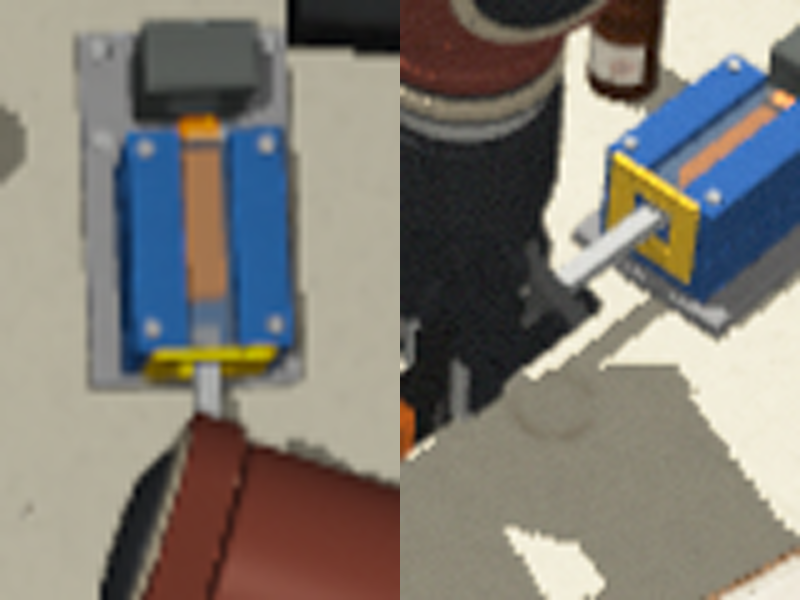

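The blade is inside the opening and centred, entering at scene crop (655,222). Through the window its tip is in line with the bolt. Now I push.

```bash
python3 -m jog '[[[-0.004,0,0],[0,0,0]],[[-0.008,0,0],[0,0,0]],[[-0.012,0,0],[0,0,0]],[[-0.016,0,0],[0,0,0]],[[-0.02,0,0],[0,0,0]]]'
python3 -m jog '[[[-0.003,0,0],[0,0,0]],[[-0.006,0,0],[0,0,0]],[[-0.009,0,0],[0,0,0]],[[-0.012,0,0],[0,0,0]],[[-0.015,0,0],[0,0,0]]]'
```

```text
t: 12.8
tool_pos: [0.5321, -0.1015, 0.0308]
tool_rot: [0.008, -3.136, -0.001]
contact_force: [-8.2, -0.2, 3.4]
opening: 0.018
grip_force: 98.6
t: 13.3
tool_pos: [0.547, -0.1014, 0.0309]
tool_rot: [0.008, -3.136, -0.001]
contact_force: [-8.5, -0.8, 4.0]
opening: 0.0179
grip_force: 98.7
```

```bash
python3 -m jog '[[[-0.003,0,0],[0,0,0]],[[-0.006,0,0],[0,0,0]],[[-0.008,0,0],[0,0,0]],[[-0.01,0,0],[0,0,0]],[[-0.012,0,0],[0,0,0]]]'
python3 -m jog '[[[-0.001,0,0],[0,0,0]],[[-0.002,0,0],[0,0,0]],[[-0.003,0,0],[0,0,0]]]'
python3 -m jog '[[[-0.001,0,0],[0,0,0]],[[-0.002,0,0],[0,0,0]]]'
```

```text
t: 13.8
tool_pos: [0.5591, -0.1013, 0.0309]
tool_rot: [0.008, -3.136, -0.001]
contact_force: [-9.1, -1.0, 3.3]
opening: 0.0179
grip_force: 98.7
t: 14.1
tool_pos: [0.5621, -0.1013, 0.0309]
tool_rot: [0.008, -3.136, -0.001]
contact_force: [-6.9, -0.0, 3.3]
opening: 0.0182
grip_force: 98.7
t: 14.3
tool_pos: [0.5641, -0.1013, 0.0309]
tool_rot: [0.008, -3.136, -0.001]
contact_force: [-8.3, -1.0, 3.0]
opening: 0.0182
grip_force: 98.7
```

```bash
python3 -m jog '[[[-0.001,0,0],[0,0,0]],[[-0.002,0,0],[0,0,0]]]'
python3 -m jog '[[[-0.001,0,0],[0,0,0]],[[-0.001,0,0],[0,0,0]]]'
python3 -m jog '[[[-0.001,0,0],[0,0,0]],[[-0.001,0,0],[0,0,0]]]'
```

```text
t: 14.5
tool_pos: [0.5647, -0.1012, 0.0305]
tool_rot: [0.009, -3.133, -0.001]
contact_force: [-14.7, -1.1, 5.9]
opening: 0.0182
grip_force: 98.9
t: 14.7
tool_pos: [0.5648, -0.1012, 0.0301]
tool_rot: [0.008, -3.13, -0.002]
contact_force: [-15.2, -0.2, 6.1]
opening: 0.0183
grip_force: 99.1
t: 14.9
tool_pos: [0.5648, -0.1011, 0.0299]
tool_rot: [0.008, -3.128, -0.002]
contact_force: [-19.0, -0.2, 8.1]
opening: 0.0182
grip_force: 99.3
```

The force rises steadily with no further motion, so this is the hard stop at about the expected depth. I'll withdraw straight and check the bolt in the images.

```bash
python3 -m jog '[[[0.005,0,0],[0,0,0]],[[0.012,0,0],[0,0,0]],[[0.024,0,0],[0,0,0]],[[0.038,0,0],[0,0,0]],[[0.052,0,0],[0,0,0]]]'
python3 -m jog '[[[0.02,0,0],[0,0,0]],[[0.04,0,0],[0,0,0]],[[0.06,0,0],[0,0,0]],[[0.08,0,0],[0,0,0]],[[0.085,0,0],[0,0,0]]]'
python3 - <<'E'
from h import *
o=ctrl.get_obs();R=Rn.from_rotvec(o["tool_rot"]).as_matrix();print(o["tool_pos"],R[:,0],o["contact_force"])
t=save("top","t6");s=save("scene","s6")
f=lambda i,w,h:cv2.resize(i,(w,h),interpolation=2)
im=np.zeros((600,800,3),np.uint8)
im[:,:400]=f(t["image"][165:255,355:415],400,600)
im[:,400:]=f(s["image"][220:340,345:425],400,600)
cv2.imwrite("pics/c6.png",im)
E
```

```text
t: 15.4
tool_pos: [0.5174, -0.1017, 0.0317]
tool_rot: [-0.009, 3.141, -0.0]
contact_force: [-0.1, -0.2, -0.8]
opening: 0.0179
grip_force: 98.1
t: 15.9
tool_pos: [0.4311, -0.1018, 0.0311]
tool_rot: [0.007, -3.141, -0.0]
contact_force: [0.1, 0.3, -1.0]
opening: 0.018
grip_force: 98.1
[ 0.43113374 -0.10184664  0.0311044 ] [-9.99988942e-01 -4.64227814e-03  7.51613081e-04] [ 0.08955896  0.33965409 -1.03264392]
```

View pics/c6.png

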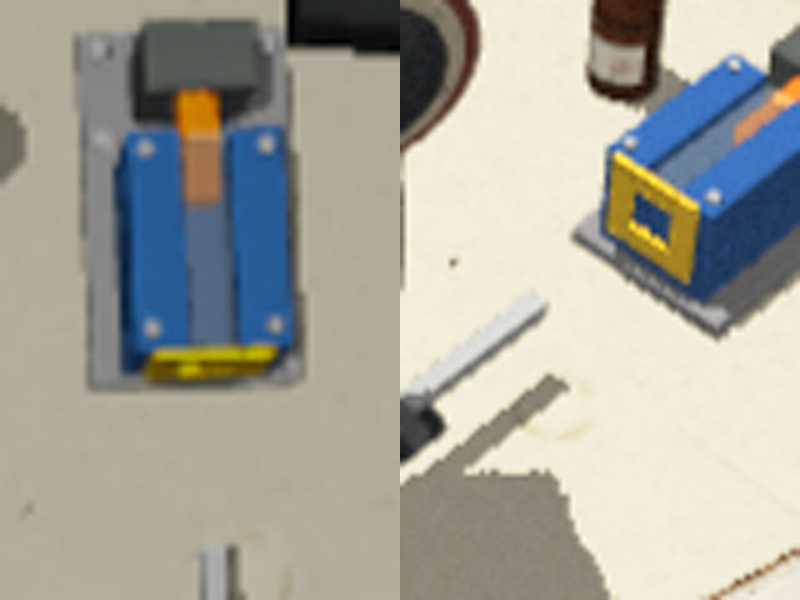

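The bolt's near face moved from row 300 to row 205 in the top crop, about 37 mm, and its tail is now in the keeper. That means it is home. The blade is clear of the block, so I'll lower the tool slowly onto the bench.

```bash
python3 -m jog '[[[0,0.015,0.006],[0,0,0]],[[0,0.03,0.012],[0,0,0]],[[0,0.04,0.017],[0,0,0]],[[0,0.04,0.021],[0,0,0]],[[0,0.04,0.0235],[0,0,0]]]'
python3 -m jog '[[[0,0,0],[0,0,0]],[[0,0,0.001],[0,0,0]],[[0,0,0.001],[0,0,0]]]'
python3 -m jog '[[[0,0,0.001],[0,0,0]],[[0,0,0.001],[0,0,0]]]'
```

```text
t: 16.5
tool_pos: [0.4333, -0.0623, 0.0079]
tool_rot: [-0.009, 3.142, -0.0]
contact_force: [0.1, 0.8, -1.1]
opening: 0.0178
grip_force: 98.2
t: 16.8
tool_pos: [0.4331, -0.0626, 0.0073]
tool_rot: [-0.007, 3.141, -0.0]
contact_force: [0.1, 0.1, -1.3]
opening: 0.018
grip_force: 98.2
t: 17.0
tool_pos: [0.4329, -0.0624, 0.0061]
tool_rot: [-0.008, 3.142, -0.0]
contact_force: [-0.0, -0.7, -1.3]
opening: 0.0179
grip_force: 98.2
```

```bash
python3 -m jog '[[[0,0,0.0005],[0,0,0]],[[0,0,0.001],[0,0,0]],[[0,0,0.001],[0,0,0]]]'
python3 -m jog '[[[0,0,0.0005],[0,0,0]],[[0,0,0.001],[0,0,0]],[[0,0,0.001],[0,0,0]]]'
```

```text
t: 17.3
tool_pos: [0.433, -0.0623, 0.0056]
tool_rot: [0.008, -3.141, 0.0]
contact_force: [-2.5, 0.1, 5.4]
opening: 0.018
grip_force: 99.0
t: 17.6
tool_pos: [0.433, -0.0623, 0.0056]
tool_rot: [0.009, -3.14, -0.0]
contact_force: [-8.3, 1.4, 12.6]
opening: 0.018
grip_force: 100.2
```

Contact has been made. I'll ease off, release, retreat upward and check.

```bash
python3 -m jog '[[[0,0,-0.001],[0,0,0]],[[0,0,-0.001],[0,0,0]]]'
python3 -m jog '[[[0,0,0],[0,0,0]],[[0,0,0],[0,0,0]],[[0,0,0],[0,0,0]],[[0,0,0],[0,0,0]],[[0,0,0],[0,0,0]]]' 0.5 40
python3 -m jog '[[[0,0,-0.02],[0,0,0]],[[0,0,-0.05],[0,0,0]],[[0,0,-0.09],[0,0,0]],[[0,0,-0.13],[0,0,0]],[[0,0,-0.17],[0,0,0]]]'
python3 -m jog '[[[0.04,0.04,0],[0,0,0]],[[0.04,0.08,0],[0,0,0]],[[0.04,0.12,0],[0,0,0]],[[0.04,0.16,0],[0,0,0]],[[0.04,0.2,0],[0,0,0]]]'
python3 -m jog '[[[0,0,0],[0,0,0]],[[0,0,0],[0,0,0]]]'
python3 - <<'E'
from h import *
save("scene","s7");print(ctrl.get_obs()["t"])
t=save("top","t7");im=np.zeros((480,800,3),np.uint8)
im[:,:400]=cv2.resize(t["image"][150:330,300:450],(400,480),interpolation=2)
im[:,400:]=cv2.resize(load("s7")["image"][170:350,270:420+0],(400,480),interpolation=2)
cv2.imwrite("pics/c7.png",im)
E
```

```text
t: 17.8
tool_pos: [0.4333, -0.0623, 0.0056]
tool_rot: [-0.008, 3.141, -0.0]
contact_force: [-1.6, 0.4, 5.4]
opening: 0.0182
grip_force: 99.0
t: 18.3
tool_pos: [0.4328, -0.0622, 0.005]
tool_rot: [0.008, -3.141, -0.0]
contact_force: [0.9, 0.3, 0.5]
opening: 0.0425
grip_force: 0.0
t: 18.8
tool_pos: [0.4326, -0.0621, 0.1765]
tool_rot: [0.008, -3.142, -0.0]
contact_force: [1.6, -0.7, 0.2]
opening: 0.0426
grip_force: 0.0
t: 19.3
tool_pos: [0.3916, 0.1391, 0.1753]
tool_rot: [-0.008, 3.14, 0.0]
contact_force: [0.2, 0.0, -0.2]
opening: 0.0427
grip_force: 0.0
t: 19.5
tool_pos: [0.3916, 0.1382, 0.1749]
tool_rot: [0.012, -3.141, 0.001]
contact_force: [0.3, -0.0, 1.0]
opening: 0.0428
grip_force: 0.0
19.55
```

View pics/c7.png

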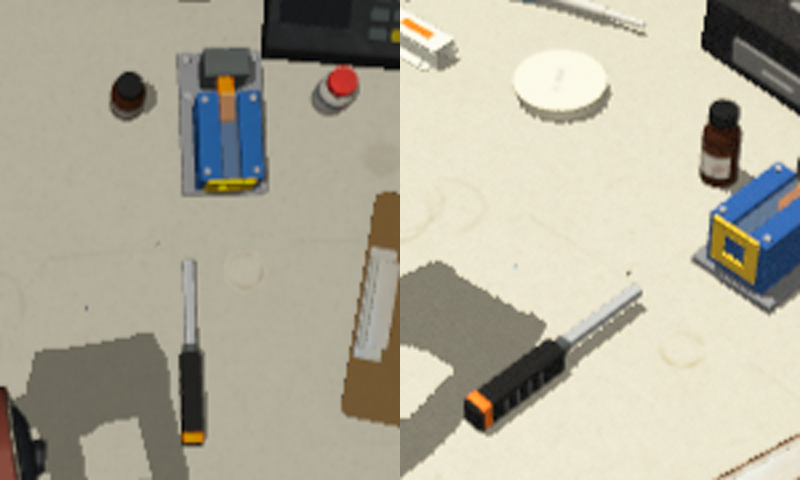

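The tool lies flat and clear of the block, with its tip at crop (190,262). The bolt is home, and the vial, bottle and dish are where they were.

```bash
python3 -c "
from station import job;print(job.finish_job())"
```

```text
the job is handed in; nothing more can be done
None
```

I drew the tool from the dock, laid it down, took it again by the handle, pushed the bolt to its hard stop (19 N at most) and laid the tool flat on the bench clear of the block; the vial, bottle and dish look undisturbed, and I handed the job in at about 19.6 s without getting a verdict back.

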